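# Put the roto brush away: slide the case lid shut and clamp it down

### The job

Gently lay the orange-and-white roto brush head in the open bay of the wooden case, then slide the blue lid along its rails until it is fully home over the bay. Then swing the red-gripped clamp lever over and press it down until its sprung rubber foot bears firmly on the lid and stays so by itself, without crushing the lid; leave the other things on the bench where they are.

Things in the scene. Friction and masses are not known exactly. Their poses are not given: they have to be found in the camera images.
- case: fixed plywood case, 170 (its x) x 300 (its y) x 65 mm high, y across the bench; origin under its centre, on the bench. -y half: solid deck, top z=65. +y half: open bay, rim z=65. The loose lid lies on the z=65 surface between two aluminium rails (inner faces x=+-75, top z=83, full length) and slides along case y
- bay_floor (a point): centre of the bay's floor, at (0, 71, 8) mm in the case frame; the bay inside spans case x -65..65, y 6..136 mm, from z=8 to 65
- end_stop (a point): top middle of the face that stops the lid, at (0, 150, 83) mm in the case frame: an aluminium end plate 8 mm thick. Beyond it stands the clamp post: case x +-30, y 158..212, top z=83, with two cheeks (x +-17, y 170..200) up to z=119
- lid: blue loose plate 146 x 150 x 10 mm, 0.35 kg; origin: centre of underside, axes as the case's. Pale push bar across its top, 100 (x) x 14 (y) x 18 high, centre at lid y=-60, pushing face at y=-67, its top 28 above the origin. Starts over the deck (origin near case y=-70); home against the end plate it is at case (0, 75, 65). Slides with a few newtons; side play 2 mm
- brush: roto brush head 110 mm long lying along its own x, orange with white bristle rings, middle 44 mm in diameter; black hexagonal end plates 8 mm thick, 46 mm across flats, 53 across corners, so that it does not roll. 180 g. Origin at its middle, 23 mm above what it lies on. Lies loose on the right of the bench
- clamp: clamp lever; origin on the hinge, its x = case x, its -y runs along it to the grip. Lever angle: 0 = level, pointing to case -y over the bay; grows as it opens up and back (1.57 upright, more leans out to case +y). Range -0.14..2.45 rad, starts 1.85..2.25. Friction (0.6 N m) keeps it where it is left; 4 to 5 N at the grip moves it, a brisk knock can reach 10 N
- foot_axis (a point): point on the lever, 75 mm from the hinge, where the foot's spindle crosses; black rubber foot 24 mm across on the side that faces down when level. Screw setting differs each time: foot meets the lid from +0.35 to -0.03 rad, then its spring (2 N/mm, 5 mm, then solid) gives. 9 to 12 N in all, down on the grip middle, clamps firmly; under 8 N is too little, over 17 N crushes the lid
- clamp_hinge (a point): hinge of the clamp lever, axis along case x, at (0, 185, 108) mm in the case frame
- clamp_grip (a point): middle of the lever's red round grip (22 mm diameter, 55 mm long, from 95 to 150 mm from the hinge), 125 mm from the hinge. Between hinge and grip the lever is a bar 16 wide x 12 mm thick
- stone: grey rubber edge stone 100 x 35 x 22 mm, bystander, origin centre of underside; it, the pole grip and the brush swap places on the right of the bench
- pole_grip: ski pole grip with aluminium stub, about 140 x 46 x 35 mm, bystander, origin on its underside
- groove_tool: blue groove tool with brass wheel, 165 mm long, bystander at the far side, origin on its underside
- cork_block: cork block 110 x 60 x 30 mm, bystander at the far side, origin centre of underside
- wax_tin: round tin, 66 mm diameter, 65 mm high, bystander at the far left, origin centre of underside
Mind the look-alikes: they are no part of the job. Several things have the shape of the lid; the one meant has the colours described above. Of the things that look like the brush, take the one that is nearest to the robot's base at the start.

How it is judged:
On the way, in this order (a step that is already met when the one before it is completed fails the run):
1. the brush lies in the bay, let go (x of brush in the frame of case between -0.065 and 0.065 m and y of brush in the frame of case between 0.006 and 0.136 m and z of brush in the frame of case between 0 and 0.045 m and contact force between the fingers and brush below 0.1 N and linear speed of brush below 0.03 m/s), for 0.2 s.
2. the lid is slid home over the bay with the brush inside (x of brush in the frame of case between -0.065 and 0.065 m and y of brush in the frame of case between 0.006 and 0.136 m and z of brush in the frame of case between 0 and 0.045 m and y of lid in the frame of case above 0.071 m and z of lid in the frame of case between 0.062 and 0.068 m and angle between lid's own z axis and vertical below 0.04 rad), for 0.2 s.
At the end, for the whole second after the job is handed in: The brush lies in the bay (its middle inside the bay walls and below the rim) at rest; the lid lies flat, home against the end plate within 4 mm; the clamp lever is down (grip middle below 165 mm over the bench) and at rest and its foot presses on the lid with 5 to 20 N by itself (all of step 2 and linear speed of brush below 0.02 m/s and linear speed of lid below 0.01 m/s and z of clamp_grip in the frame of case below 0.165 m and angular speed of clamp below 0.05 rad/s and contact force between clamp and lid between 5 and 20 N); the robot touches nothing.
It fails at once if the lid is crushed: the foot presses on it with more than 25 N (contact force between clamp and lid above 25 N).
It fails at once if the brush is dropped or forced into the case (over 60 N) (contact force between brush and case above 60 N).
It fails at once if a bystander is moved more than 30 mm (distance of any of stone, pole_grip, groove_tool, cork_block, wax_tin from where it was at the start of the episode above 0.03 m).
It also fails if it takes over 72 s, if anything falls off the work surface, if the arm or the gripper's body presses on something with over 40 N, if the wrist force passes 120 N, or if a joint passes its speed limit or range.

### The arm

A 7-joint arm with a two-finger parallel gripper is mounted at the origin on the work surface. World frame = base frame: x ahead of the robot, y to its left, z up, the work surface at z = 0. Lengths are in m, angles in rad, forces in N, time in s.
With the tool pointing down it reaches from about 0.4 to 0.9 m from the base axis. Payload 5.5 kg.
Tool frame: the origin (TCP) lies on the centre line of the jaws, within the pads' length; the fingertips stand 8 mm ahead of it and the grasp point (between the pads) lies 11 mm behind it; z points along the fingers, y is the line along which they close (so a half turn about z gives the same grasp; the last joint's range is limited). The gripper opens to 85 mm and grips with 20 to 120 N. Pads are 22 mm wide; open, the fingers measure 114 mm over their backs; the gripper's body (76 mm by 85 mm) begins 54 mm behind the grasp point. The pads swing forward as they close: fully open they stand 13 mm farther back than shut.
Start: joints at [-0.989, 0.501, -0.427, 1.55, 0.221, 1.138, -0.21], TCP at [0.204, 0.617, 0.239] pointing down, gripper open.
Joint ranges: [-2.88, 2.88], [-0.31, 2.03], [-1.54, 1.56], [0.2, 2.42], [-1.41, 4.55], [0.19, 2.02], [-2.57, 2.57]. Speed limits (rad/s): [2.57, 2.57, 3.14, 3.14, 3.14, 3.14, 3.14].

### API

Orientations are given as [roll, pitch, yaw] about the fixed x, y, z axes, in that order (R = Rz(yaw) Ry(pitch) Rx(roll)).
In Python, from rig import sensors, camera, camera_params, arm gives the robot as it stands.
- The arm moves only by the tool apply_moves, never from a script. Its argument "motion" is text: rows parted by semicolons, each of 5 numbers parted by spaces: the shift along the tool's x, y, z in m, then the turn about the tool's z in rad, then the opening, from 0 (shut) to 1 (fully open). A call has 1 to 12 rows; each row is the pose to reach, as a shift and turn from the pose commanded when the call began, along the tool's axes at that moment; what a row does not reach only later rows make up. A row lasts 1/10 s, in which the tool goes at most 50 mm and 8.59 degrees, less where a joint would pass 70% of its speed; a pose out of reach is approached as far as the arm can. A call with a gripper value outside its range is refused whole. The fingers move at their own pace and stop on an object; the grip force is fixed at half the most. Time passes only in rows, so rows that repeat a pose let the fingers close. It gives the time, the measured TCP pose, the force, the opening and the grip force at its end, in the units of the state.
- sensors.get_state(): the state, without advancing time (a new reading comes with each control period).
- camera(name): name is "side" or "top"; returns (picture, depth): 420x560x3 uint8, red, green, blue; 420x560 float32, m along the optical axis (not along the pixel's ray), 0 where there is no reading.
- camera_params(name): a dict with "fovy" (degrees; the focal length in pixels is half the picture's height over the tangent of half this angle, whatever the lens; pixels are square), "cx", "cy" (the principal point, pixels), "rvec" (rotation vector, rad) and "tvec" (3), from world to camera coordinates, as OpenCV has them. Camera axes: x right, y down, z forward; pixel columns grow to the right and rows downward; lengths in m; the calibration is good to about 2 mm. A picture is of the moment at which its call begins. camera_params takes no time and is no camera call.
- arm.hand_in(): hands the job in; it is judged then, once.
The state is a dict: "t": time; "qpos": joint angles; "joint_velocities": joint speeds; "tau": joint torques, N m; "ee_pos": TCP position; "orientation": TCP orientation; "force": force on the tool from outside, world axes, zero at the start; "wrist_torque": the same for the moment, N m; "grip_width": finger opening in m; "gripper_force": force on a finger pad.
Only numpy, scipy, OpenCV 4.12 (cv2) and the standard library are available. Lean on these libraries where they do the work, as an engineer would, in place of code of your own. Each camera call takes 0.05 s, during which the arm holds its last target. There are 200 camera calls.

## Working session

There is one attempt and no reset: what is moved stays moved. The work goes in short steps, Python scripts to look and compute and a tool call to move; the robot and the scene stay as the last step left them, time stands still between calls to the robot, and variables do not carry over. Pictures are saved under pics/ and viewed, at most 10 in all, crops included, and the job is handed in when it is done.

Besides the shell and the picture viewer there is one more tool, called after "Emit:" as a command line: name --argument value ..., lists and objects as JSON in quotes. apply_moves: Moves the arm, as the interface text tells. Its arguments: {"type":"object","properties":{"motion":{"type":"string"}},"required":["motion"]}

```bash
ls; mkdir -p pics
cat > h.py <<'E'
import numpy as np, cv2
from rig import sensors, camera, camera_params, arm
def cam(n):
    p=camera_params(n); f=210/np.tan(np.radians(p['fovy'])/2)
    R=cv2.Rodrigues(np.array(p['rvec'],float))[0]; t=np.array(p['tvec'],float).ravel()
    return f,p['cx'],p['cy'],R,t
def shot(n,name):
    im,d=camera(n); cv2.imwrite(f'pics/{name}.png',im[:,:,::-1]); np.save(f'pics/{name}.npy',d); return im,d
def cloud(n,d):
    f,cx,cy,R,t=cam(n); v,u=np.mgrid[:d.shape[0],:d.shape[1]]
    P=np.stack([(u-cx)/f*d,(v-cy)/f*d,d],-1)
    W=(P-t)@R; W[d==0]=np.nan; return W
def ray(n,u,v,z):
    f,cx,cy,R,t=cam(n); o=-R.T@t; r=R.T@np.array([(u-cx)/f,(v-cy)/f,1]); return o+r*(z-o[2])/r[2]
def proj(n,X):
    f,cx,cy,R,t=cam(n); c=R@np.array(X)+t; return c[0]/c[2]*f+cx,c[1]/c[2]*f+cy
E
python3 - <<'E'
from h import *
for n in('top','side'):
    shot(n,n+'0'); p=camera_params(n); print(n,p, -cam(n)[3].T@cam(n)[4])
print(sensors.get_state())
a=cv2.imread('pics/top0.png')
E
```

```text
pics
top {'fovy': 56.27083015655089, 'cx': 275.2099596206293, 'cy': 208.90117498672615, 'rvec': array([ 2.1721523 , -2.03773827,  0.20917155]), 'tvec': array([-0.15354058,  0.5143672 ,  0.96404609])} [ 0.31214135 -0.13864446  1.04922766]
side {'fovy': 53.73940787024445, 'cx': 276.4576950256142, 'cy': 209.1045277594991, 'rvec': array([ 2.26641998, -0.30407781,  0.12072253]), 'tvec': array([-0.53163586,  0.09559981,  1.0475348 ])} [ 0.33536178 -0.84471155  0.75039992]
{'t': 0.1, 'qpos': array([-0.98876866,  0.50176516, -0.42679929,  1.55136062,  0.2208231 ,
        1.13828888, -0.21030387]), 'joint_velocities': array([ 4.00209706e-05, -1.42377226e-03, -2.33341863e-04, -3.80847506e-03,
        4.04903708e-04,  6.89789309e-04, -5.47219022e-04]), 'tau': array([-1.07279167e-02, -5.70817780e+01, -5.83872423e+00, -2.81748426e+01,
        1.04201838e-02,  5.75406477e-03, -1.61949106e-05]), 'ee_pos': array([0.2035998 , 0.61664239, 0.23834907]), 'orientation': array([-3.13982860e+00, -4.03300926e-05,  2.82281493e+00]), 'force': array([-0.73219024,  0.38814993,  0.40968359]), 'wrist_torque': array([-0.04468047,  0.00476454, -0.02832282]), 'gripper_force': 0.0, 'grip_width': 0.08563932517015842}
```

View pics/top0.png

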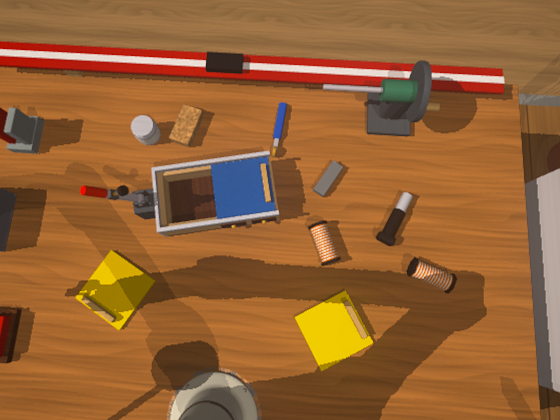

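View pics/side0.png

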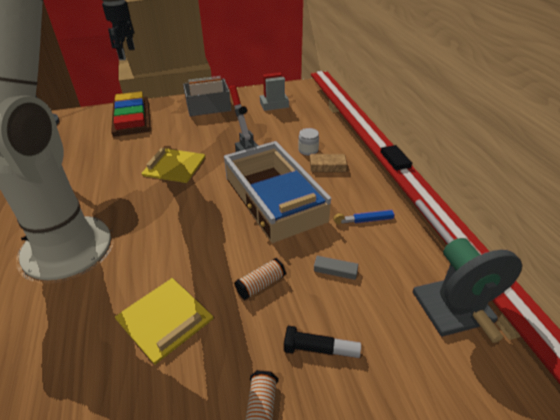

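The top view shows two brush-like rolls, at (323,243) and (431,274). The one at (323,243) is nearer the base at (215,405), so I choose it. The lid-like plates are yellow at (115,290) and (335,330) and blue at (243,187). The blue one lies on the case and is the lid. The clamp grip is at (93,190), leaning out to +y.

```bash
cat > m.py <<'E'
from h import *
def load(n,name): return cv2.imread(f'pics/{name}.png'),cloud(n,np.load(f'pics/{name}.npy'))
def rect(W,m):
    P=W[m]; P=P[~np.isnan(P[:,0])]; r=cv2.minAreaRect((P[:,:2]*1000).astype(np.float32))
    return np.round(r[0],1),np.round(r[1],1),round(r[2],1),np.round(np.percentile(P[:,2],[5,50,95])*1000,1),len(P)
def big(m,seed=None):
    k,l,s,c=cv2.connectedComponentsWithStats(m.astype(np.uint8)); 
    return l==(1+np.argmax(s[1:,4]))
E
python3 - <<'E'
from m import *
for n in('top','side'):
    im,W=load(n,n+'0'); hsv=cv2.cvtColor(im,cv2.COLOR_BGR2HSV); z=W[...,2]
    box=np.zeros(z.shape,bool)
    if n=='top': box[140:245,145:290]=1
    else: box[140:240,215:335]=1
    print(n,'table z',np.nanmedian(z[300:330,170:270] if n=='top' else z[330:380,400:500]))
    blue=(hsv[...,0]>105)&(hsv[...,0]<125)&(hsv[...,1]>150)&box
    print('lid',rect(W,big(blue)))
    ra=big((z>.06)&(z<.09)&box); print('case>60',rect(W,ra))
    ra=big((z>.077)&(z<.088)&box); print('rails',rect(W,ra))
    print('bar',rect(W,big((z>.086)&(z<.1)&box&(hsv[...,0]<30))))
    b2=np.zeros(z.shape,bool)
    if n=='top': b2[205:280,290:355]=1
    else: b2[245:310,225:300]=1
    print('brush',rect(W,big((z>.012)&(z<.06)&b2)),rect(W,big((z>.035)&(z<.06)&b2)))
    red=((hsv[...,0]<5)|(hsv[...,0]>175))&(hsv[...,1]>180)
    b3=np.zeros(z.shape,bool)
    if n=='top': b3[175:205,70:110]=1
    else: b3[95:150,225:265]=1
    if (red&b3).sum(): 
        m=big(red&b3); P=W[m]; print('grip',np.nanmean(P,0),np.nanmin(P,0),np.nanmax(P,0),m.sum())
    if n=='top': print('base dist', [np.linalg.norm(ray('top',u,v,.03)[:2]) for u,v in((323,243),(431,274))])
    if n=='side':
        c=cv2.resize(im[90:230,200:340],None,fx=4,fy=4); cv2.imwrite('pics/c1.png',c)
        c2=cv2.resize(im[235:320,215:310],None,fx=5,fy=5); cv2.imwrite('pics/c2.png',c2)
E
```

```text
top table z -0.000412214248621317
lid (array([570.7, -32. ]), array([142.8, 146.2]), 12.3, array([71.9, 74.7, 77.5]), 2690)
case>60 (array([553.8,  52.2]), array([171.4, 338.3]), 12.3, array([63.5, 75. , 84. ]), 5650)
rails (array([554.4,  50.5]), array([171.4, 333.7]), 12.2, array([78.5, 82.2, 85.4]), 1464)
bar (array([584.2, -91.4]), array([98.5, 13. ]), 12.1, array([89.6, 92.6, 95.2]), 195)
brush (array([ 448.5, -253.2]), array([110.2,  52.3]), 22.6, array([27.5, 42. , 47.3]), 755) (array([ 448.6, -253.4]), array([109.8,  38.9]), 22.2, array([36. , 43.2, 47.4]), 609)
grip [0.50094959 0.27700712 0.22066097] [0.49169159 0.25777554 0.19198996] [0.51221727 0.29786457 0.23978554] 146
base dist [np.float64(0.5107966951194783), np.float64(0.6531183481990597)]
side table z -0.0003585566693672345
lid (array([564.6,   8.6]), array([139.6, 233.2]), 11.1, array([72.3, 74.5, 76.6]), 1467)
case>60 (array([548.2,  64.3]), array([173.9, 363.6]), 12.3, array([63.2, 74.7, 83.9]), 3949)
rails (array([548.3,  65.4]), array([174. , 361.3]), 12.2, array([78. , 82.1, 84.5]), 970)
bar (array([581.8, -89.8]), array([100.3,  17.9]), 13.7, array([87.1, 92. , 94. ]), 201)
brush (array([ 446.3, -251.3]), array([111.9,  49.9]), 22.1, array([18.2, 39.5, 46.1]), 1032) (array([ 446.3, -251.4]), array([111.9,  38.5]), 22.6, array([36.5, 42.8, 46.4]), 665)
grip [0.50148725 0.2686667  0.20629391] [0.49309348 0.25923926 0.19444538] [0.51072482 0.27793542 0.21792478] 57
```

```bash
cat >> m.py <<'E'
Y=np.radians(12.25); O=np.array([.5563,.0338,0]); 
def C(x,y,z=0): c,s=np.cos(Y),np.sin(Y); return O+np.array([c*x-s*y,s*x+c*y,z])
def toC(P): d=np.array(P)-O; c,s=np.cos(Y),np.sin(Y); return np.array([c*d[0]+s*d[1],-s*d[0]+c*d[1],d[2]])
def go(T,yaw,p=None,y0=None):
    s=sensors.get_state(); p=s['ee_pos'] if p is None else np.array(p)
    from scipy.spatial.transform import Rotation as Ro
    R=Ro.from_euler('xyz',s['orientation']).as_matrix()
    if y0 is None: y0=s['orientation'][2]
    else: R=Ro.from_euler('xyz',[np.pi,0,y0]).as_matrix()
    turn=-((yaw-y0+np.pi)%(2*np.pi)-np.pi)
    print('shift',np.round(R.T@(np.array(T)-p),4),'turn',round(turn,3));
E
python3 - <<'E'
from m import *
go([.45,.10,.35],np.radians(22.5))
print(C(0,71),C(0,-67-70),C(0,150), toC([.4475,-.2525,0]))
print('lid',toC([.5707,-.032,0]),'grip',toC([.5012,.273,.2135]))
E
```

```text
shift [-0.3959 -0.4136 -0.1109] turn 2.43
[-14.50831472  69.41720856   0.        ] [  29.62464109 -133.84686159    0.        ] [-31.27035082 146.61846597   0.        ] [-0.16706921 -0.25669634  0.        ]
lid [ 0.00011084 -0.06735717  0.        ] grip [-0.00309253  0.24544467  0.2135    ]
```

View pics/c2.png

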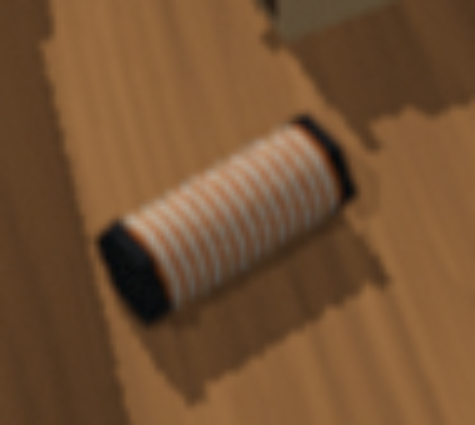

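View pics/c1.png

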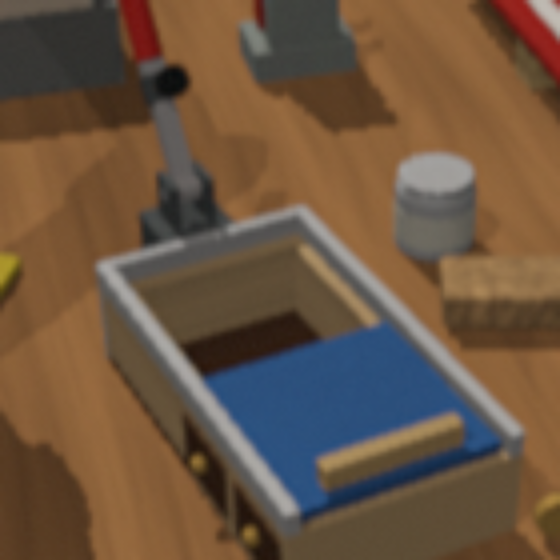

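The crop shows the orange-and-white brush with black hexagonal ends, and it is the one nearest the base. The second crop shows the lever leaning out with its red grip at the top, and the bay open. Now moving.

Emit:
apply_moves --motion "-0.396 -0.414 -0.111 2.43 1;-0.396 -0.414 -0.111 2.43 1;-0.396 -0.414 -0.111 2.43 1;-0.396 -0.414 -0.111 2.43 1;-0.396 -0.414 -0.111 2.43 1;-0.396 -0.414 -0.111 2.43 1;-0.396 -0.414 -0.111 2.43 1;-0.396 -0.414 -0.111 2.43 1;-0.396 -0.414 -0.111 2.43 1;-0.396 -0.414 -0.111 2.43 1;-0.396 -0.414 -0.111 2.43 1;-0.396 -0.414 -0.111 2.43 1"

```text
t: 1.3
ee_pos: [0.451, 0.0962, 0.3509]
orientation: [3.141, 0.0, 1.013]
force: [0.2, 0.5, -0.4]
grip_width: 0.0854
gripper_force: 0.0
```

Run:
```python
from m import *
s=sensors.get_state(); print(s['t'],s['ee_pos'],s['orientation'],s['qpos'])
go([.4475,-.2525,.15],np.radians(22.5))
```

```text
1.3 [0.45096483 0.09618711 0.35091969] [3.14051888e+00 2.57307384e-05 1.01301403e+00] [-3.69470940e-01  2.47409695e-02  1.02608483e-01  1.87051562e+00
 -1.82343339e-03  1.24575666e+00 -8.24095130e-01]
shift [-0.2977  0.1814  0.2011] turn 0.62
```

Emit:
apply_moves --motion "-0.298 0.181 0.201 0.62 1;-0.298 0.181 0.201 0.62 1;-0.298 0.181 0.201 0.62 1;-0.298 0.181 0.201 0.62 1;-0.298 0.181 0.201 0.62 1;-0.298 0.181 0.201 0.62 1;-0.298 0.181 0.201 0.62 1;-0.298 0.181 0.201 0.62 1;-0.298 0.181 0.201 0.62 1;-0.298 0.181 0.201 0.62 1;-0.298 0.181 0.201 0.62 1"

```text
t: 2.4
ee_pos: [0.4496, -0.2474, 0.1494]
orientation: [-3.141, -0.0, 0.404]
force: [0.5, -0.6, -1.1]
grip_width: 0.0856
gripper_force: 0.0
```

Run:
```python
from m import *
s=sensors.get_state(); print(s['t'],s['ee_pos'],s['orientation'],s['qpos'])
go([.4475,-.2525,.014],np.radians(22.5))
```

```text
2.4 [ 0.44955983 -0.24743972  0.14938302] [-3.14075207e+00 -2.93611901e-04  4.03961341e-01] [ 0.12617487  0.36012448  0.39029307  1.99405037 -0.18518544  0.82153089
 -0.54617399]
shift [-0.0039  0.004   0.1354] turn 0.011
```

Emit:
apply_moves --motion "0 0 0.08 0.01 1;0 0 0.08 0.01 1;0 0 0.136 0.01 1;0 0 0.136 0.01 1;0 0 0.136 0.01 1;0 0 0.136 0.01 0;0 0 0.136 0.01 0;0 0 0.136 0.01 0;0 0 0.136 0.01 0;0 0 0.136 0.01 0;0 0 0.136 0.01 0;0 0 0.136 0.01 0"

```text
t: 3.6
ee_pos: [0.451, -0.2492, 0.0158]
orientation: [3.139, -0.003, 0.393]
force: [-2.0, 1.2, 11.7]
grip_width: 0.0424
gripper_force: 59.3
```

Run:
```python
from m import *
s=sensors.get_state(); print(s['t'],s['ee_pos'],s['orientation'],s['gripper_force'],s['grip_width'])
shot('side','side1')
b=C(0,.071); print(b); go([b[0],b[1],.2],Y)
im=cv2.imread('pics/side1.png'); cv2.imwrite('pics/c3.png',cv2.resize(im[130:330,150:390],None,fx=2.5,fy=2.5))
```

```text
3.6 [ 0.45101665 -0.24920134  0.01581827] [ 3.13933127 -0.00335265  0.39283236] 59.265366196632385 0.04236520690519226
[0.54123539 0.10318341 0.        ]
shift [ 0.2189 -0.2906 -0.1841] turn 0.179
```

View pics/c3.png

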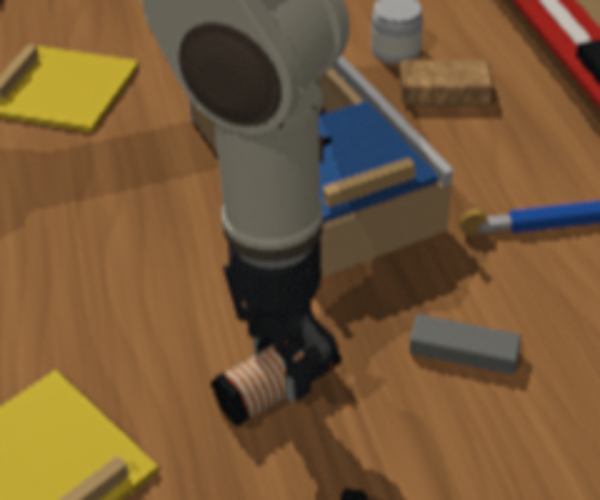

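The brush is gripped near its middle (width 42 mm, 59 N), with the brush end at (230,395) in the crop.

Emit:
apply_moves --motion "0 0 -0.05 0 0;0 0 -0.184 0 0;0 0 -0.184 0 0;0 0 -0.184 0 0;0.223 -0.29 -0.184 0.18 0;0.223 -0.29 -0.184 0.18 0;0.223 -0.29 -0.184 0.18 0;0.223 -0.29 -0.184 0.18 0;0.223 -0.29 -0.184 0.18 0;0.223 -0.29 -0.184 0.18 0;0.223 -0.29 -0.184 0.18 0;0.223 -0.29 -0.184 0.18 0"

```text
t: 4.85
ee_pos: [0.5446, 0.1112, 0.1983]
orientation: [-3.139, -0.002, 0.219]
force: [-1.2, 0.3, -1.0]
grip_width: 0.0424
gripper_force: 62.6
```

Emit:
apply_moves --motion "0 0 0 0 0;0 0 0 0 0"

```text
t: 5.05
ee_pos: [0.5439, 0.1047, 0.1978]
orientation: [3.141, -0.0, 0.214]
force: [0.6, -0.1, -2.3]
grip_width: 0.0422
gripper_force: 62.6
```

Run:
```python
from m import *
s=sensors.get_state(); print(s['t'],s['ee_pos'],s['orientation'],s['gripper_force'],s['grip_width'])
b=C(.004,.071); go([b[0],b[1],.026],Y)
im,d=shot('side','side2'); W=cloud('side',d); hsv=cv2.cvtColor(im,cv2.COLOR_RGB2HSV)
z=W[...,2]; m=(z>.14)&(z<.25)&(np.linalg.norm(W[...,:2]-s['ee_pos'][:2],axis=-1)<.075)
m2=m&(z<.195); P=W[m2]; print(m2.sum(),[np.round(toC(x),3) for x in (np.nanmin(P,0),np.nanmax(P,0))],rect(W,m2))
cv2.imwrite('pics/c4.png',cv2.resize(im[60:260,170:410,::-1],None,fx=2.5,fy=2.5))
```

```text
5.05 [0.54393849 0.10466755 0.19776823] [ 3.14124549e+00 -1.73009791e-04  2.13998331e-01] 62.63849973678589 0.042202022311390315
shift [0.001  0.0008 0.1718] turn 0.0
77 [array([-0.064,  0.055,  0.182]), array([0.053, 0.065, 0.195])] (array([537.7,  89.4]), array([ 34.1, 112.9]), 87.5, array([183.9, 191. , 194.4]), 77)
```

View pics/c4.png

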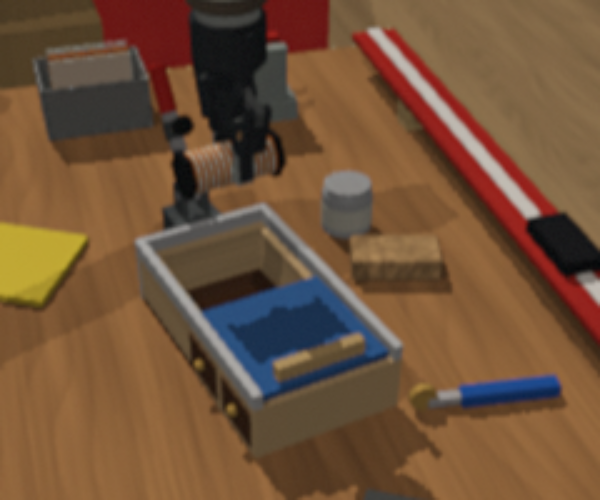

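The brush is held level above the bay, with its ends at (185,172) and (275,152) in the crop. I will check the centring of its ends in the case frame.

Run:
```python
from m import *
im,W=load('side','side2'); z=W[...,2]; t=np.array([.5439,.1047])
hsv=cv2.cvtColor(im,cv2.COLOR_BGR2HSV)
R=np.array([[np.cos(Y),-np.sin(Y)],[np.sin(Y),np.cos(Y)]])
Pc=(W[...,:2]-O[:2])@R
m=(z>.16)&(z<.235)&(np.abs(Pc[...,0])<.08)&(Pc[...,1]>.03)&(Pc[...,1]<.1)
m&=(z<.212)
x=Pc[...,0]
for lo in np.arange(-.07,.07,.01):
    k=m&(x>=lo)&(x<lo+.01); print(round(lo,2),k.sum(), np.round(np.nanpercentile(z[k],[0,50,100]),3) if k.sum() else '', np.round(np.nanpercentile(Pc[...,1][k],[0,50,100]),3) if k.sum() else '')
print(np.nanmin(x[m]),np.nanmax(x[m]))
```

```text
-0.07 0  
-0.06 81 [0.182 0.2   0.212] [0.044 0.065 0.099]
-0.05 22 [0.187 0.204 0.211] [0.047 0.051 0.059]
-0.04 24 [0.189 0.204 0.211] [0.049 0.05  0.056]
-0.03 24 [0.191 0.201 0.211] [0.047 0.052 0.054]
-0.02 26 [0.186 0.203 0.212] [0.048 0.051 0.06 ]
-0.01 32 [0.191 0.203 0.212] [0.037 0.044 0.056]
0.0 20 [0.191 0.203 0.211] [0.036 0.039 0.046]
0.01 6 [0.192 0.203 0.21 ] [0.039 0.049 0.052]
0.02 22 [0.186 0.201 0.21 ] [0.049 0.052 0.06 ]
0.03 23 [0.189 0.203 0.212] [0.046 0.051 0.057]
0.04 34 [0.182 0.201 0.212] [0.045 0.051 0.062]
0.05 6 [0.187 0.202 0.212] [0.046 0.048 0.056]
0.06 0  
0.07 0  
-0.05884303843147147 0.05267951819644368
```

Emit:
apply_moves --motion "0.004 0 0.04 0 0;0.004 0 0.09 0 0;0.004 0 0.13 0 0;0.004 0 0.155 0 0;0.004 0 0.165 0 0;0.004 0 0.17 0 0;0.004 0 0.172 0 0;0.004 0 0.172 0 0;0.004 0 0.172 0 0"

```text
t: 6.0
ee_pos: [0.5493, 0.1057, 0.0267]
orientation: [-3.141, -0.003, 0.213]
force: [0.1, -0.2, -2.3]
grip_width: 0.0427
gripper_force: 62.7
```

Emit:
apply_moves --motion "0 0 0 0 0.5;0 0 0 0 0.7;0 0 0 0 0.75;0 0 0 0 0.75;0 0 0 0 0.75"

```text
t: 6.5
ee_pos: [0.5485, 0.1061, 0.0256]
orientation: [-3.141, -0.001, 0.213]
force: [-0.3, 2.9, 0.5]
grip_width: 0.0642
gripper_force: 0.0
```

Emit:
apply_moves --motion "0 0 -0.03 0 0.75;0 0 -0.07 0 0.75;0 0 -0.12 0 0.75;0 0 -0.17 0 0.75;0 0 -0.17 0 0;0 0 -0.17 0 0"

```text
t: 7.1
ee_pos: [0.5491, 0.1054, 0.197]
orientation: [-3.141, -0.003, 0.212]
force: [-0.9, -0.8, -1.2]
grip_width: 0.0356
gripper_force: 0.0
```

Run:
```python
from m import *
s=sensors.get_state(); print(s['t'],s['ee_pos'],s['orientation'],s['gripper_force'],s['grip_width'])
go(C(0,-.25,.25),Y); go(C(0,-.172,.10),Y)
```

```text
7.1 [0.54914017 0.10538549 0.19698167] [-3.14127427 -0.0034564   0.2124569 ] 0.0 0.03559313044365878
shift [-0.0076  0.3215 -0.0531] turn -0.001
shift [-0.0082  0.2435  0.0969] turn -0.001
```

Emit:
apply_moves --motion "-0.008 0.257 0 0 0;-0.008 0.257 0 0 0;-0.008 0.257 0 0 0;-0.008 0.257 0 0 0;-0.008 0.257 0 0 0;-0.008 0.257 0 0 0;-0.008 0.257 0.05 0 0;-0.008 0.257 0.1 0 0;-0.008 0.257 0.109 0 0;-0.008 0.257 0.109 0 0;-0.008 0.257 0.109 0 0"

```text
t: 8.2
ee_pos: [0.5955, -0.1477, 0.0875]
orientation: [3.141, -0.001, 0.213]
force: [0.5, -0.6, -0.7]
grip_width: 0.0003
gripper_force: 0.0
```

Run:
```python
from m import *
s=sensors.get_state(); print(s['t'],toC(s['ee_pos']),s['orientation'],s['grip_width'])
im,d=shot('top','top3'); W=cloud('top',d); R=np.array([[np.cos(Y),-np.sin(Y)],[np.sin(Y),np.cos(Y)]])
Pc=(W[...,:2]-O[:2])@R; z=W[...,2]
m=(abs(Pc[...,0])<.062)&(Pc[...,1]>.012)&(Pc[...,1]<.13)&(z>.03)&(z<.062)
P=Pc[m]; print('brush',m.sum(),np.percentile(P,[2,50,98],axis=0),np.percentile(z[m],[50,95]))
im,d=shot('side','side3')
cv2.imwrite('pics/c5.png',cv2.resize(im[60:260,170:410,::-1],None,fx=2.5,fy=2.5))
```

```text
8.2 [-1.70875466e-04 -1.85649853e-01  8.75262566e-02] [ 3.14080548e+00 -1.09310814e-03  2.12974696e-01] 0.0003175904642709393Traceback (most recent call last):
  File "<stdin>", line 6, in <module>
    return _quantile_unchecked(
        a, q, axis, out, overwrite_input, method, keepdims, weights)
    return _ureduce(a,
                    func=_quantile_ureduce_func,
    ...<5 lines>...
                    overwrite_input=overwrite_input,
                    method=method)
    r = func(a, **kwargs)
    result = _quantile(arr,
                       quantiles=q,
    ...<2 lines>...
                       out=out,
                       weights=wgt)
    slices_having_nans = np.isnan(arr[-1, ...])
                                  ~~~^^^^^^^^^
IndexError: index -1 is out of bounds for axis 0 with size 0
```

Run:
```python
from m import *
im,d=shot('side','side3'); a=cv2.imread('pics/top3.png')
o=np.hstack([cv2.resize(im[100:300,170:390,::-1],(390,355)),cv2.resize(a[120:300,100:300],(390,355))]); cv2.imwrite('pics/c5.png',o)
```

```text
(no output)
```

View pics/c5.png

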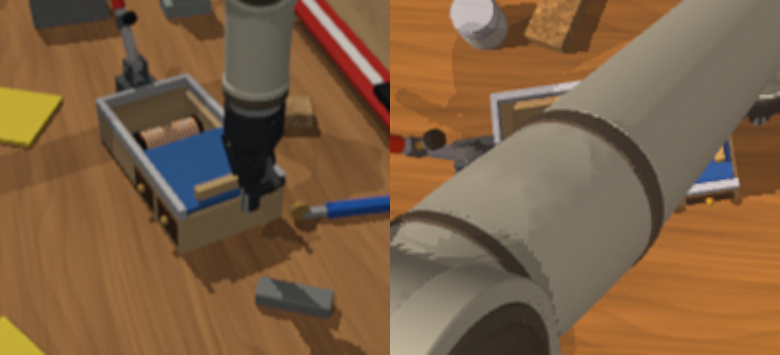

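The side view shows the brush lying in the bay at (168,133) and the closed fingers standing behind the push bar. Next I push the lid.

Emit:
apply_moves --motion "0 -0.02 0 0 0;0 -0.032 0 0 0;0 -0.044 0 0 0;0 -0.06 0 0 0;0 -0.075 0 0 0;0 -0.09 0 0 0;0 -0.105 0 0 0;0 -0.12 0 0 0;0 -0.135 0 0 0;0 -0.145 0 0 0;0 -0.155 0 0 0;0 -0.16 0 0 0"

```text
t: 9.5
ee_pos: [0.5603, 0.0103, 0.0861]
orientation: [-3.141, 0.001, 0.214]
force: [1.2, -3.5, 1.0]
grip_width: 0.0001
gripper_force: 1.7
```

Emit:
apply_moves --motion "0 -0.005 0 0 0;0 -0.01 0 0 0;0 -0.014 0 0 0;0 -0.016 0 0 0;0 -0.016 0 0 0"

```text
t: 10.0
ee_pos: [0.5571, 0.0253, 0.0861]
orientation: [-3.141, 0.001, 0.213]
force: [1.6, -0.7, 0.8]
grip_width: 0.0002
gripper_force: 0.4
```

```bash
cat > lid.py <<'E'
from m import *
s=sensors.get_state(); print(s['t'],toC(s['ee_pos']),s['orientation'],s['force'])
import sys
n=sys.argv[1]; im,d=shot(n,sys.argv[2]); W=cloud(n,d); hsv=cv2.cvtColor(im,cv2.COLOR_RGB2HSV)
R=np.array([[np.cos(Y),-np.sin(Y)],[np.sin(Y),np.cos(Y)]]); Pc=(W[...,:2]-O[:2])@R; z=W[...,2]
inside=(abs(Pc[...,0])<.08)&(abs(Pc[...,1])<.17)
m=inside&(hsv[...,0]>105)&(hsv[...,0]<125)&(hsv[...,1]>150)&(z>.065)&(z<.085)
print('lid',m.sum(),np.percentile(Pc[m],[1,50,99],axis=0),np.percentile(z[m],[5,50,95]))
m=inside&(z>.087)&(z<.1)&(hsv[...,0]<30)&(hsv[...,1]>40); print('bar',m.sum(),np.percentile(Pc[m],[2,50,98],axis=0))
E
python3 lid.py side side4
```

```text
10.0 [-0.00106744 -0.00850157  0.08606522] [-3.14084858e+00  6.73194081e-04  2.13229259e-01] [ 1.60986698 -0.70658225  0.84438044]
lid 764 [[-0.06577039 -0.00306966]
 [-0.02477365  0.08213808]
 [ 0.0659607   0.14318963]] [0.07216288 0.07454823 0.07683386]
bar 89 [[-0.05129073  0.00339018]
 [-0.02722024  0.00707062]
 [ 0.0428328   0.0183129 ]]
```

Emit:
apply_moves --motion "0 -0.002 0 0 0;0 -0.004 0 0 0;0 -0.005 0 0 0;0 -0.005 0 0 0"

```text
t: 10.45
ee_pos: [0.5561, 0.0299, 0.0861]
orientation: [-3.141, 0.001, 0.213]
force: [0.5, -0.3, 0.0]
grip_width: 0.0002
gripper_force: 0.4
```

Emit:
apply_moves --motion "0 -0.001 0 0 0;0 -0.002 0 0 0;0 -0.002 0 0 0"

```text
t: 10.75
ee_pos: [0.5557, 0.031, 0.0861]
orientation: [3.141, 0.001, 0.213]
force: [0.8, -3.7, -1.2]
grip_width: 0.0003
gripper_force: 1.4
```

Emit:
apply_moves --motion "0 -0.002 0 0 0;0 -0.003 0 0 0;0 -0.003 0 0 0"

```text
t: 11.05
ee_pos: [0.5553, 0.0312, 0.0863]
orientation: [3.138, 0.001, 0.21]
force: [-0.8, -8.6, -0.8]
grip_width: 0.0001
gripper_force: 4.2
```

Emit:
apply_moves --motion "0 -0.002 0 0 0;0 -0.002 0 0 0;0 -0.002 0 0 0"

```text
t: 11.35
ee_pos: [0.5553, 0.0313, 0.0864]
orientation: [3.137, 0.0, 0.209]
force: [0.9, -12.4, -0.4]
grip_width: 0.0
gripper_force: 6.0
```

```bash
python3 lid.py side side5
```

```text
11.35 [-0.00154154 -0.00217603  0.08641736] [3.13667445e+00 2.29944965e-04 2.09132840e-01] [  0.87766953 -12.38954423  -0.39125273]
lid 749 [[-0.0659794   0.00220243]
 [-0.0249152   0.08743627]
 [ 0.06632505  0.14818066]] [0.07233068 0.07448751 0.07683473]
bar 88 [[-0.05225495  0.00885539]
 [-0.0252556   0.01388177]
 [ 0.04253542  0.02444433]]
```

The lid is home: its far edge is at the end plate and the force rises without further motion. I back off, rise, go over the lever and come down behind it.

Emit:
apply_moves --motion "0 0.01 0 0 0;0 0.015 -0.03 0 0;0 0.015 -0.08 0 0;0 0.015 -0.13 0 0;0 0.015 -0.18 0 0;0 0.015 -0.23 0 0;0 0.015 -0.25 0 0;0 0.015 -0.25 0 0"

```text
t: 12.2
ee_pos: [0.5603, 0.0227, 0.341]
orientation: [-3.14, -0.009, 0.214]
force: [0.7, 0.1, 0.2]
grip_width: -0.0002
gripper_force: 0.0
```

```bash
python3 lid.py side side6
python3 - <<'E'
from m import *
go(C(0,.31,.335),Y)
im,W=load('side','side6'); hsv=cv2.cvtColor(im,cv2.COLOR_BGR2HSV)
R=np.array([[np.cos(Y),-np.sin(Y)],[np.sin(Y),np.cos(Y)]]); Pc=(W[...,:2]-O[:2])@R
m=((hsv[...,0]<5)|(hsv[...,0]>175))&(hsv[...,1]>180)&(abs(Pc[...,0])<.04)&(Pc[...,1]>.18)&(Pc[...,1]<.32)&(W[...,2]>.15)
print(m.sum(),np.percentile(Pc[m],[2,50,98],axis=0),np.percentile(W[...,2][m],[2,50,98]))
E
```

```text
12.2 [ 0.00154807 -0.0116439   0.34095747] [-3.14046564 -0.00858176  0.21405263] [0.74500762 0.08149364 0.1643027 ]
lid 1060 [[-0.06563957  0.00225475]
 [-0.00363493  0.08932364]
 [ 0.06711838  0.14896932]] [0.07238364 0.07455808 0.07658493]
bar 153 [[-0.05226253  0.00907056]
 [-0.00624849  0.01474882]
 [ 0.0443724   0.02521948]]
shift [-2.000e-04 -3.214e-01  3.600e-03] turn 0.0
111 [[-0.01128197  0.23357376]
 [-0.0038981   0.24771529]
 [ 0.00553962  0.2641582 ]] [0.19648183 0.21788181 0.23736738]
```

Emit:
apply_moves --motion "-0.002 -0.322 0.004 0 0;-0.002 -0.322 0.004 0 0;-0.002 -0.322 0.004 0 0;-0.002 -0.322 0.004 0 0;-0.002 -0.322 0.004 0 0;-0.002 -0.322 0.004 0 0;-0.002 -0.322 0.004 0 0;-0.002 -0.322 0.004 0 0;-0.002 -0.322 0.05 0 0;-0.002 -0.322 0.09 0 0;-0.002 -0.322 0.126 0 0;-0.002 -0.322 0.126 0 0"

```text
t: 13.45
ee_pos: [0.4842, 0.3321, 0.2036]
orientation: [3.136, 0.012, 0.212]
force: [-1.1, -0.2, -0.3]
grip_width: -0.0
gripper_force: 0.0
```

Emit:
apply_moves --motion "0 0 0 0 0;0 0 0 0 0"

```text
t: 13.65
ee_pos: [0.4894, 0.3362, 0.2122]
orientation: [-3.14, -0.003, 0.212]
force: [-0.2, 0.3, 1.1]
grip_width: 0.0001
gripper_force: 0.0
```

Run:
```python
from m import *
s=sensors.get_state(); print(s['t'],toC(s['ee_pos']),s['orientation'],s['force'])
im,d=shot('side','side7'); cv2.imwrite('pics/c7.png',cv2.resize(im[30:230,170:390,::-1],None,fx=2.5,fy=2.5))
```

```text
13.65 [-0.00116194  0.30972401  0.21221956] [-3.14038456e+00 -2.56262460e-03  2.11996677e-01] [-0.22456113  0.25315005  1.09223367]
```

View pics/c7.png

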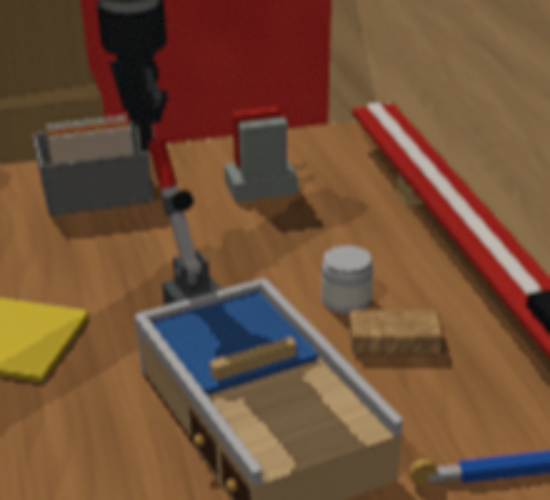

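The picture shows the lid covering the bay and the closed fingers behind the red grip at (150,130). Next I push it over.

Emit:
apply_moves --motion "0 -0.012 0 0 0;0 -0.024 0 0 0;0 -0.034 0 0 0;0 -0.044 0 0 0;0 -0.054 0 0 0;0 -0.066 0 0 0;0 -0.08 0 0 0;0 -0.094 0 0 0;0 -0.108 0 0 0;0 -0.12 0 0 0;0 -0.13 0 0 0;0 -0.13 0 0 0"

```text
t: 14.9
ee_pos: [0.4595, 0.4652, 0.2101]
orientation: [-3.141, 0.0, 0.215]
force: [-0.4, 0.2, -0.4]
grip_width: -0.0001
gripper_force: 0.0
```

```bash
cat > lev.py <<'E'
from m import *
import sys
s=sensors.get_state(); print(s['t'],toC(s['ee_pos']),s['orientation'],s['force'])
im,d=shot('side',sys.argv[1]); W=cloud('side',d); hsv=cv2.cvtColor(im,cv2.COLOR_RGB2HSV)
R=np.array([[np.cos(Y),-np.sin(Y)],[np.sin(Y),np.cos(Y)]]); Pc=(W[...,:2]-O[:2])@R
m=((hsv[...,0]<5)|(hsv[...,0]>175))&(hsv[...,1]>180)&(abs(Pc[...,0])<.04)&(Pc[...,1]>.0)&(Pc[...,1]<.32)&(W[...,2]>.09)
print(m.sum(),np.percentile(Pc[m],[2,50,98],axis=0),np.percentile(W[...,2][m],[2,50,98]))
E
python3 lev.py side8
```

```text
14.9 [-0.00302866  0.44207092  0.21009343] [-3.14070815e+00  3.41782504e-04  2.15323608e-01] [-0.43963673  0.19995447 -0.37998629]
108 [[-0.01149429  0.23192087]
 [-0.0044443   0.24717813]
 [ 0.00480083  0.2627044 ]] [0.19673765 0.21624166 0.23864412]
```

Wrong sign, but nothing was touched. I correct it.

Emit:
apply_moves --motion "0 0.05 -0.002 0 0;0 0.1 -0.002 0 0;0 0.13 -0.002 0 0;0 0.144 -0.002 0 0;0 0.156 -0.002 0 0;0 0.168 -0.002 0 0;0 0.18 -0.002 0 0;0 0.192 -0.002 0 0;0 0.204 -0.002 0 0;0 0.216 -0.002 0 0;0 0.228 -0.002 0 0;0 0.228 -0.002 0 0"

```text
t: 16.15
ee_pos: [0.5091, 0.2517, 0.2257]
orientation: [-3.125, -0.011, 0.22]
force: [-29.4, 6.2, 72.4]
grip_width: -0.0003
gripper_force: 42.1
```

```bash
python3 lev.py side9
```

```text
16.15 [1.13123611e-04 2.22972217e-01 2.25746821e-01] [-3.12481851 -0.01102031  0.22017398] [-29.42873433   6.19718866  72.40315376]
171 [[-0.03838353  0.18181107]
 [-0.00415168  0.19012513]
 [ 0.03031817  0.27317495]] [0.20948154 0.24733619 0.38431681]
```

Emit:
apply_moves --motion "0 -0.01 -0.02 0 0;0 -0.01 -0.04 0 0;0 -0.01 -0.04 0 0"

```text
t: 16.5
ee_pos: [0.5081, 0.2524, 0.2557]
orientation: [-3.139, -0.006, 0.215]
force: [0.7, 0.6, 0.3]
grip_width: 0.0002
gripper_force: 0.0
```

```bash
python3 lev.py side10
python3 - <<'E'
from m import *
im=cv2.imread('pics/side10.png'); cv2.imwrite('pics/c10.png',cv2.resize(im[30:210,170:370],None,fx=3,fy=3))
E
```

```text
16.5 [-0.00073799  0.22381295  0.25566711] [-3.13890865 -0.00587529  0.21507728] [0.70546384 0.61411038 0.29968816]
173 [[-0.0379824   0.1777584 ]
 [-0.00342007  0.18992066]
 [ 0.03061016  0.27138844]] [0.20939614 0.25000174 0.42062431]
```

View pics/c10.png

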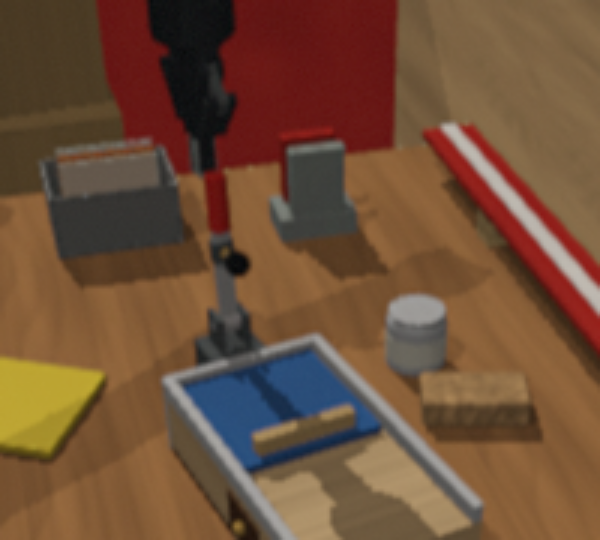

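The lever is now upright at (215,205), and the finger knuckle had caught on its end. From here I push with the fingertips only, along the arc.

Emit:
apply_moves --motion "0 0.012 0.004 0 0;0 0.023 0.005 0 0;0 0.032 0.005 0 0;0 0.041 0.006 0 0;0 0.05 0.007 0 0;0 0.059 0.009 0 0;0 0.068 0.012 0 0;0 0.076 0.015 0 0;0 0.076 0.015 0 0"

```text
t: 17.45
ee_pos: [0.523, 0.1734, 0.2368]
orientation: [3.14, 0.001, 0.211]
force: [0.4, -0.1, 0.2]
grip_width: 0.0001
gripper_force: 0.0
```

```bash
python3 lev.py side11
```

```text
17.45 [-0.00296385  0.14347332  0.23677383] [3.14008011e+00 8.66404190e-04 2.10522067e-01] [ 0.36732866 -0.14992638  0.21845063]
133 [[-0.0379169   0.10851524]
 [-0.00466383  0.12124388]
 [ 0.03019449  0.19605578]] [0.19728207 0.2356386  0.41915237]
```

Emit:
apply_moves --motion "0 0.01 0.004 0 0;0 0.02 0.008 0 0;0 0.028 0.014 0 0;0 0.035 0.02 0 0;0 0.041 0.026 0 0;0 0.047 0.033 0 0;0 0.052 0.04 0 0;0 0.058 0.047 0 0;0 0.058 0.047 0 0"

```text
t: 18.4
ee_pos: [0.5347, 0.1177, 0.189]
orientation: [3.141, 0.001, 0.211]
force: [-0.6, 0.2, -0.3]
grip_width: 0.0001
gripper_force: 0.1
```

```bash
python3 lev.py side12
```

```text
18.4 [-0.00326656  0.08653909  0.18900632] [3.14083036e+00 1.45754601e-03 2.11444888e-01] [-0.57069771  0.19071475 -0.26917311]
81 [[-0.01164144  0.05461446]
 [-0.00610502  0.06301273]
 [ 0.03094057  0.09731108]] [0.16283868 0.17941385 0.37160796]
```

Emit:
apply_moves --motion "0 0.002 0.004 0 0;0 0.004 0.008 0 0;0 0.005 0.01 0 0;0 0.006 0.012 0 0;0 0.006 0.012 0 0"

```text
t: 18.95
ee_pos: [0.5362, 0.1129, 0.178]
orientation: [3.141, 0.0, 0.213]
force: [0.2, -0.2, 1.6]
grip_width: -0.0001
gripper_force: 0.8
```

Emit:
apply_moves --motion "0 0 0.002 0 0;0 0 0.004 0 0;0 0 0.004 0 0"

```text
t: 19.25
ee_pos: [0.5366, 0.1133, 0.1742]
orientation: [-3.142, -0.001, 0.213]
force: [1.1, -0.3, 2.2]
grip_width: 0.0
gripper_force: 1.2
```

Emit:
apply_moves --motion "0 0 0.002 0 0;0 0 0.004 0 0;0 0 0.004 0 0"

```text
t: 19.55
ee_pos: [0.5365, 0.1132, 0.1701]
orientation: [3.142, -0.0, 0.213]
force: [0.6, -0.5, 3.5]
grip_width: -0.0001
gripper_force: 1.2
```

Emit:
apply_moves --motion "0 0 0.002 0 0;0 0 0.003 0 0;0 0 0.003 0 0"

```text
t: 19.85
ee_pos: [0.5363, 0.113, 0.1672]
orientation: [3.141, -0.0, 0.213]
force: [1.2, -0.8, 2.9]
grip_width: 0.0002
gripper_force: 1.3
```

Emit:
apply_moves --motion "0 0 0.002 0 0;0 0 0.003 0 0;0 0 0.003 0 0"

```text
t: 20.15
ee_pos: [0.5362, 0.113, 0.1641]
orientation: [3.141, 0.0, 0.213]
force: [1.5, -2.0, 3.9]
grip_width: -0.0004
gripper_force: 1.3
```

Emit:
apply_moves --motion "0 0 0.002 0 0;0 0 0.003 0 0;0 0 0.003 0 0"

```text
t: 20.45
ee_pos: [0.5361, 0.1131, 0.161]
orientation: [3.142, 0.0, 0.213]
force: [0.6, -2.4, 2.9]
grip_width: 0.0001
gripper_force: 1.3
```

Emit:
apply_moves --motion "0 0 0.002 0 0;0 0 0.004 0 0;0 0 0.004 0 0"

```text
t: 20.75
ee_pos: [0.5361, 0.1132, 0.1569]
orientation: [-3.142, 0.0, 0.213]
force: [0.6, -1.5, 2.5]
grip_width: -0.0
gripper_force: 1.2
```

Emit:
apply_moves --motion "0 0 0.002 0 0;0 0 0.004 0 0;0 0 0.004 0 0"

```text
t: 21.05
ee_pos: [0.5362, 0.1131, 0.153]
orientation: [3.142, 0.0, 0.213]
force: [1.3, -0.8, 2.9]
grip_width: 0.0001
gripper_force: 1.1
```

Emit:
apply_moves --motion "0 0 0.002 0 0;0 0 0.003 0 0;0 0 0.003 0 0"

```text
t: 21.35
ee_pos: [0.5362, 0.113, 0.1501]
orientation: [3.141, 0.0, 0.213]
force: [1.0, -1.0, 3.3]
grip_width: -0.0
gripper_force: 1.2
```

Emit:
apply_moves --motion "0 0 0.002 0 0;0 0 0.004 0 0;0 0 0.004 0 0"

```text
t: 21.65
ee_pos: [0.5363, 0.1132, 0.146]
orientation: [3.142, 0.0, 0.213]
force: [0.8, -1.0, 3.0]
grip_width: -0.0001
gripper_force: 1.1
```

Emit:
apply_moves --motion "0 0 0.002 0 0;0 0 0.003 0 0;0 0 0.003 0 0"

```text
t: 21.95
ee_pos: [0.5363, 0.1131, 0.1431]
orientation: [3.142, 0.0, 0.213]
force: [1.5, -1.3, 4.1]
grip_width: -0.0001
gripper_force: 1.3
```

Emit:
apply_moves --motion "0 0 0.002 0 0;0 0 0.003 0 0;0 0 0.003 0 0"

```text
t: 22.25
ee_pos: [0.5363, 0.1129, 0.1402]
orientation: [3.141, -0.0, 0.213]
force: [1.4, -2.0, 4.8]
grip_width: 0.0002
gripper_force: 2.0
```

Emit:
apply_moves --motion "0 0 0.001 0 0;0 0 0.002 0 0;0 0 0.002 0 0;0 0 0.002 0 0"

```text
t: 22.65
ee_pos: [0.5365, 0.1126, 0.1385]
orientation: [3.141, -0.0, 0.212]
force: [-0.1, -2.6, 6.6]
grip_width: -0.0004
gripper_force: 2.8
```

Emit:
apply_moves --motion "0 0 0.001 0 0;0 0 0.002 0 0;0 0 0.002 0 0;0 0 0.002 0 0"

```text
t: 23.05
ee_pos: [0.5366, 0.1123, 0.1367]
orientation: [3.141, -0.0, 0.212]
force: [0.5, -4.0, 8.0]
grip_width: -0.0001
gripper_force: 3.6
```

Emit:
apply_moves --motion "0 0 0.001 0 0;0 0 0.002 0 0;0 0 0.002 0 0;0 0 0.002 0 0"

```text
t: 23.45
ee_pos: [0.5367, 0.1119, 0.1349]
orientation: [3.141, -0.0, 0.212]
force: [-0.7, -4.0, 8.7]
grip_width: -0.0001
gripper_force: 4.5
```

Emit:
apply_moves --motion "0 0 0.0005 0 0;0 0 0.001 0 0;0 0 0.001 0 0;0 0 0.001 0 0"

```text
t: 23.85
ee_pos: [0.5367, 0.1118, 0.134]
orientation: [3.141, -0.0, 0.212]
force: [-0.9, -5.8, 10.4]
grip_width: -0.0
gripper_force: 5.2
```

Emit:
apply_moves --motion "0 0 0.0005 0 0;0 0 0.0015 0 0;0 0 0.0015 0 0;0 0 0.0015 0 0"

```text
t: 24.25
ee_pos: [0.5368, 0.1116, 0.1327]
orientation: [3.14, -0.001, 0.212]
force: [-0.8, -5.4, 11.1]
grip_width: 0.0002
gripper_force: 5.7
```

```bash
python3 -c "
from m import *
for i in range(1):
    s=sensors.get_state();print(s['force'],toC(s['ee_pos']))"
```

```text
[-0.77609251 -5.37744749 11.08690472] [-0.00256195  0.08021205  0.13268583]
```

Emit:
apply_moves --motion "0 0 -0.003 0 0;0 0 -0.008 0 0;0 0 -0.015 0 0;0 0 -0.03 0 0;0 0 -0.06 0 0;0 0 -0.1 0 0;0 0 -0.15 0 0;0 0 -0.15 0 0"

```text
t: 25.05
ee_pos: [0.5401, 0.1143, 0.2891]
orientation: [-3.14, -0.012, 0.213]
force: [1.0, 0.0, 1.1]
grip_width: 0.0001
gripper_force: 0.0
```

```bash
python3 lev.py side13; python3 lid.py side side14
python3 - <<'E'
from m import *
im=cv2.imread('pics/side14.png'); cv2.imwrite('pics/c14.png',cv2.resize(im[80:340,150:400],None,fx=2.2,fy=2.2))
E
```

```text
25.05 [0.00130002 0.08211808 0.2890953 ] [-3.13993267 -0.01218518  0.21315745] [1.00597316 0.04155651 1.10423394]
140 [[-0.03539017  0.03177348]
 [-0.00545913  0.05860132]
 [ 0.03089916  0.13714755]] [0.11402267 0.12445708 0.46855266]
25.1 [-0.00041283  0.08225833  0.28583083] [-3.14023952 -0.00760319  0.21343232] [-0.02005268  0.97653262  0.05135726]
lid 874 [[-0.06613854  0.00232901]
 [-0.0161106   0.0797136 ]
 [ 0.06761873  0.14820723]] [0.07216996 0.07453685 0.07684614]
bar 160 [[-0.05167788  0.00928143]
 [-0.00484013  0.01529405]
 [ 0.04275682  0.10479718]]
```

View pics/c14.png

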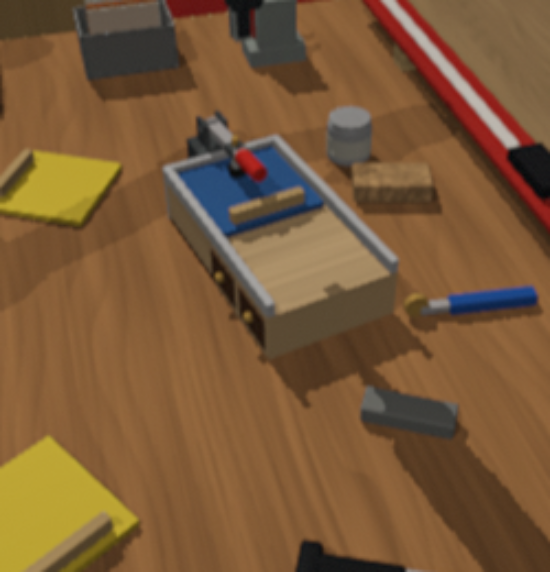

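The lever is down with its grip at (250,163), the lid is home, and the bystanders are undisturbed. I let the arm settle and hand in.

Emit:
apply_moves --motion "0 0 0 0 0;0 0 0 0 0;0 0 0 0 0"

```text
t: 25.45
ee_pos: [0.5354, 0.113, 0.2803]
orientation: [3.141, 0.003, 0.213]
force: [-0.0, -0.3, -0.3]
grip_width: -0.0001
gripper_force: 0.0
```

```bash
python3 -c "
from rig import arm; print(arm.hand_in())"
```

```text
the job is handed in; nothing more can be done
None
```

I handed the job in at about 25 s with the brush in the bay, the lid home and the clamp pressed at about 11 N and staying down by itself, but the hand-in gave no verdict; while I swung the lever over, a finger knuckle caught on it and the wrist read about 79 N (72 N of it vertical), under the 120 N limit but possibly a breach of the 40 N body-contact limit if the gripper's body made that contact.

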